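Find the heavier bottle on the beam balance

TASK

Two look-alike bottles stand on the pans of the arrested beam balance. Swing the balance's arrest lever fully over to the right to release the beam, see which pan goes down, and swing the lever fully back to arrest the beam again while both bottles are still on their pans; then stand the heavier bottle upright in the square white tray and leave the lighter one on its pan and the beam arrested. Keep both bottles upright throughout and do not disturb the beaker or the small conical flask standing nearby.

Things in the scene. Friction and masses are not known exactly. Their poses are not given: they have to be found in the camera images.
- balance: grey two-pan beam balance, fixed; base plate 165 (x) by 290 (y) by 22 mm high, lever housing 40 mm high in front. Origin under the base plate's centre on the worktop; x from the lever side to the back, y to the left pan, z up. In its frame (mm): beam pivot (12, 0, 105); pan centres (12, +-105), upper faces at z = 145 when arrested; lever pivot (-108, 0, 40)
- lever (a joint): arrest lever's angle: 0 = arrested (lever leans 0.5 rad to the left, the +y side of the balance), 1.0 = released (leans 0.5 rad to the right); turns about the balance's x axis, stays where it is left, stops at both ends; needs about 2 N at the ball
- lever_ball (a point): centre of the black 26 mm ball on the end of the arrest lever; 88 mm from the lever's pivot, on a 10 mm steel rod that stands at the front of the balance. Its start (arrested) height is 117 mm, 128 mm in mid-swing. Best pushed sideways at the ball
- beam (a joint): beam's tilt, rad: 0 = level; positive = right (-y) pan down, negative = left (+y) pan down; stops at +-0.16. The pans stay level as the beam tilts
- telltale (a joint): tell-tale: 64 mm steel needle hanging in front of the small white scale plate under the beam's middle, held by friction; 0 at the start. The tipping beam pushes it to about +0.07 rad if the right pan went down or -0.07 if the left did, and it stays there after re-arresting (seen from the robot, its lower end is then 4 mm off the middle, left for +).
- pan_left_top (a point): centre of the upper face of the left (+y) pan, a flat steel disc 94 mm in diameter, 4 mm thick
- pan_right_top (a point): centre of the upper face of the right (-y) pan, the same
- bottle_p: white reagent bottle, 46 mm diameter, 87 mm tall; straight body 53 mm tall, then shoulder, neck and black 26 mm cap (closed); 0.09 to 0.22 kg. Origin at the centre of its underside, z up. Starts on one of the two pans (which one varies). Its twin looks exactly the same; only the weights differ
- bottle_q: white reagent bottle, 46 mm diameter, 87 mm tall; straight body 53 mm tall, then shoulder, neck and black 26 mm cap (closed); 0.09 to 0.22 kg. Origin at the centre of its underside, z up. Starts on one of the two pans (which one varies). Its twin looks exactly the same; only the weights differ
- tray: square white open plastic tray, fixed on the worktop to the right of the balance; outside 130 x 130 mm, walls 14 mm high and 4 mm thick, floor 4 mm thick. Origin at the centre of its underside, x and y along its sides, z up
- beaker_1: empty clear beaker, 84 mm across, 89 mm high, loose; left of the balance; a bystander. Origin at the centre of its underside
- flask_small: empty small conical flask, 66 mm across, 94 mm high, loose; behind the tray; a bystander. Origin at the centre of its underside

How it is judged:
By the outcome, as a careful person would: the job done as asked, in the order asked, and still so for the second after the job is handed in, with the robot touching nothing.
It also fails if it takes over 72 s, if anything falls off the work surface, if the arm or the gripper's body presses on something with over 40 N, if the wrist force passes 120 N, or if a joint passes its speed limit or range.

ROBOT

A 7-joint arm with a two-finger parallel gripper is mounted at the origin on a cart in front of the work surface, level with it; the furniture and walls round the work are solid. World frame = base frame: x ahead of the robot, y to its left, z up, the work surface at z = 0. Lengths are in m, angles in rad, forces in N, time in s.
With the tool pointing down it reaches from about 0.425 to 0.925 m from the base axis. Payload 6.8 kg.
Tool frame: the origin (TCP) lies between the finger pads; the fingertips stand 14 mm ahead of it and the grasp point (between the pads) lies 5 mm behind it; z points along the fingers, y is the line along which they close (so a half turn about z gives the same grasp; the last joint's range is limited). The gripper opens to 85 mm and grips with 20 to 120 N. Pads are 22 mm wide; open, the fingers measure 114 mm over their backs; the gripper's body (76 mm by 85 mm) begins 54 mm behind the grasp point. The pads swing forward as they close: fully open they stand 13 mm farther back than shut.
Start: joints at [-1.359, 0.477, 0.022, 1.555, -0.011, 1.109, -0.083], TCP at [0.212, 0.641, 0.245] pointing down, gripper open.
Joint ranges: [-2.96, 2.96], [-0.34, 2.1], [-1.41, 1.46], [0.24, 2.44], [-1.37, 4.51], [0.17, 1.92], [-2.96, 2.96]. Speed limits (rad/s): [2.39, 2.39, 3.14, 3.14, 3.14, 3.14, 3.14].

INTERFACE

Orientations are given as a rotation vector (axis times angle).
In Python, from bench import r, imaging gives the robot as it stands.
- The arm moves only by the tool apply_moves, never from a script. Its argument "moves" is a list of rows, each a list of 2 entries, a list of its own where there are three numbers: the shift along the tool's x, y, z in cm, then the turn about the tool's z in rad. In form: [[[tx, ty, tz], roll], ...]. A call has 1 to 10 rows; each row is the pose to reach, as a shift and turn from the pose commanded when the call began, along the tool's axes at that moment; what a row does not reach only later rows make up. A row lasts 1/12 s, in which the tool goes at most 41.7 mm and 7.16 degrees, less where a joint would pass 70% of its speed; a pose out of reach is approached as far as the arm can. A call with a gripper value outside its range is refused whole. "claw" is the opening, from 0 (shut) to 1 (fully open), set as the call begins (left out, the last holds). The fingers move at their own pace and stop on an object; "grip_force" is the grip in N (left out, the last holds). Time passes only in rows, so rows that repeat a pose let the fingers close. It gives the time, the measured TCP pose, the force and the opening at its end, in the units of the state.
- r.get_obs(): the state, without advancing time (a new reading comes with each control period).
- imaging.grab_frame(name): name is "scene" or "top" or "wrist"; returns a dict with "frame" (480x640x3 uint8, blue, green, red), "intrinsics" (3x3 intrinsics, pixels), "T" (4x4, takes a point from camera to world coordinates). Camera axes: x right, y up, looking along -z (the intrinsics and any distortion apply to the point x, -y, -z); pixel columns grow to the right and rows downward; lengths in m; the calibration is good to about 2 mm. A picture is of the moment at which its call begins. There is no depth.
- r.hand_in(): hands the job in, once; it reports no verdict.
The state is a dict: "clock": time; "joints": joint angles; "qvel": joint speeds; "tau": joint torques, N m; "tcp_pos": TCP position; "orientation": TCP orientation; "contact_force": force on the tool from outside, world axes, zero at the start; "moment": the same for the moment, N m; "grip_width": finger opening in m.
Only numpy, scipy, OpenCV 4.12 (cv2) and the standard library are available. Lean on these libraries where they do the work, as an engineer would, in place of code of your own. Each camera call takes 0.05 s, during which the arm holds its last target. There are 200 camera calls.

## Working session

There is one attempt and no reset: what is moved stays moved. The work goes in short steps, Python scripts to look and compute and a tool call to move; the robot and the scene stay as the last step left them, time stands still between calls to the robot, and variables do not carry over. Pictures are saved under pics/ and viewed, on a budget of 10 in all, crops included, one or two more only if the job needs it, and the job is handed in when it is done.

Besides the shell and the picture viewer there is one more tool, called as name([rows], argument=value, ...), one row to a line, values as JSON. apply_moves: Moves the arm, as the interface text tells. Its arguments: {"type":"object","properties":{"moves":{"type":"array","items":{"type":"array"}},"claw":{"type":"number"},"grip_force":{"type":"number"}},"required":["moves"]}

```bash
ls; mkdir -p pics; cat > h.py <<'E'
import numpy as np, cv2
from bench import r, imaging
def grab(n,save=None):
    f=imaging.grab_frame(n)
    if save: cv2.imwrite('pics/'+save,f['frame'])
    return f
def ray(f,u,v):
    K=np.array(f['intrinsics']);T=np.array(f['T'])
    d=np.array([(u-K[0,2])/K[0,0],-(v-K[1,2])/K[1,1],-1]);return T[:3,3],T[:3,:3]@d
def onz(f,u,v,z):
    o,d=ray(f,u,v);return o+d*(z-o[2])/d[2]
def proj(f,p):
    K=np.array(f['intrinsics']);T=np.array(f['T'])
    c=T[:3,:3].T@(np.array(p)-T[:3,3]);return K[0,2]+K[0,0]*c[0]/-c[2],K[1,2]+K[1,1]*c[1]/c[2]
E
python3 - <<'E'
from h import *
a=grab('top','top0.png');b=grab('scene','scene0.png')
for f in(a,b):print({k:np.round(v,3).tolist() if k!='frame' else 0 for k,v in f.items()})
print(r.get_obs())
E
```

```text
pics
{'frame': 0, 'intrinsics': [[587.933, 0.0, 327.108], [0.0, 587.933, 240.323], [0.0, 0.0, 1.0]], 'T': [[0.398, 0.816, -0.419, -0.12], [-0.918, 0.35, -0.189, -0.221], [-0.008, 0.46, 0.888, 1.575], [0.0, 0.0, 0.0, 1.0]]}
{'frame': 0, 'intrinsics': [[503.653, 0.0, 318.653], [0.0, 503.653, 235.466], [0.0, 0.0, 1.0]], 'T': [[0.903, 0.333, -0.27, 0.238], [-0.429, 0.696, -0.575, -0.634], [-0.004, 0.636, 0.772, 1.103], [0.0, 0.0, 0.0, 1.0]]}
{'clock': 0.1, 'joints': array([-1.35914125,  0.47771127,  0.02234227,  1.55635701, -0.0114657 ,
        1.10932674, -0.08310189]), 'qvel': array([-1.38024630e-03, -1.88127342e-03,  2.15410495e-03, -2.96383276e-03,
        1.44994624e-03,  4.33359735e-04,  9.24108786e-06]), 'tau': array([ 4.28233398e-03, -5.97763145e+01,  1.61338817e+00, -2.81953901e+01,
        1.27919280e-02,  5.05331976e-03,  5.94342350e-05]), 'tcp_pos': array([0.21203023, 0.64028432, 0.2444252 ]), 'orientation': array([-5.00062294e-01, -3.10142102e+00,  2.62348011e-03]), 'contact_force': array([-0.00764443,  0.66900077, -0.75639489]), 'moment': array([ 0.01629983,  0.00821992, -0.01910289]), 'grip_width': 0.08517076934462832}
```

View pics/top0.png

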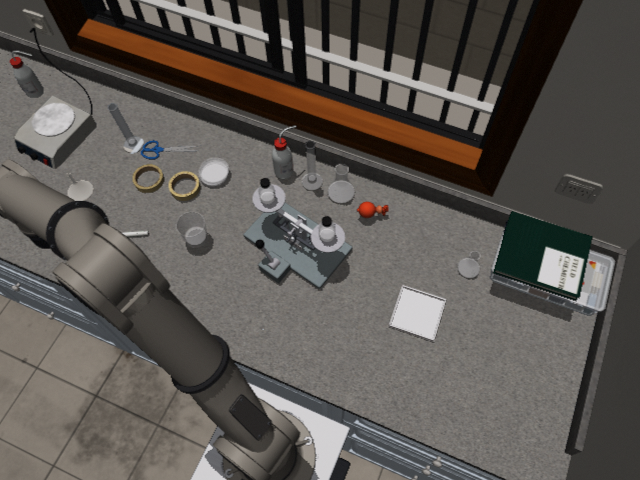

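View pics/scene0.png

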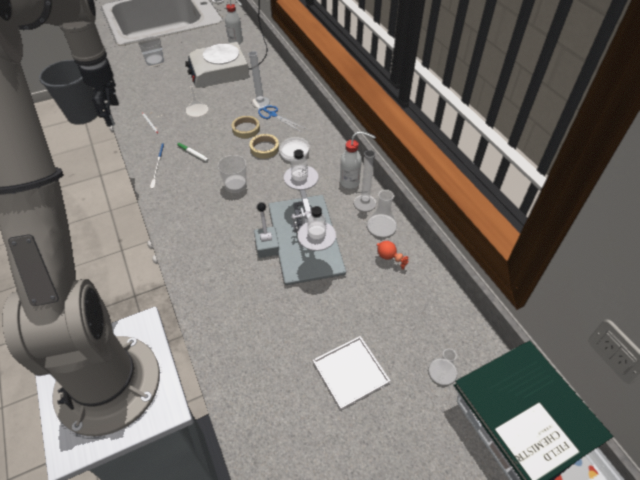

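Top view shows the caps at about (265,183) and (326,222), the lever ball at (260,244), the tray at (417,313), the beaker at (193,230) and the flask at (469,266). In the scene view the caps are at about (298,155) and (317,211), and the ball is at (262,207). Next I'll refine these by mask.

```bash
cat >> h.py <<'E'
def blob(m,u,v,R):
    z=np.zeros(m.shape,np.uint8);z[v-R:v+R+1,u-R:u+R+1]=m[v-R:v+R+1,u-R:u+R+1]
    n,l,s,c=cv2.connectedComponentsWithStats(z.astype(np.uint8));
    if n<2:return None
    k=1+min(range(n-1),key=lambda i:np.hypot(*(c[i+1]-[u,v]))-0.5*s[i+1][4]**.5);return c[k],s[k]
def tri(fs,ps):
    A=np.zeros((3,3));B=np.zeros(3)
    for f,p in zip(fs,ps):
        o,d=ray(f,*p);d=d/np.linalg.norm(d);M=np.eye(3)-np.outer(d,d);A+=M;B+=M@o
    return np.linalg.solve(A,B)
E
cat > m.py <<'E'
from h import *
a=grab('top');b=grab('scene')
P={}
for n,pa,pb in(('capL',(265,183),(298,155)),('capR',(326,222),(317,211)),('ball',(260,244),(262,207))):
    q=[blob(f['frame'].max(2)<60,*p,9) for f,p in((a,pa),(b,pb))]
    P[n]=tri((a,b),[x[0] for x in q])
    print(n,P[n].round(4),[(x[0].round(1),x[1]) for x in q])
for f,p in((a,(417,313)),(b,(351,372))):
    x=blob(f['frame'].min(2)>170,*p,45)
    m=cv2.inRange(f['frame'],(150,)*3,(255,)*3);mm=np.zeros_like(m);mm[p[1]-45:p[1]+45,p[0]-45:p[0]+45]=m[p[1]-45:p[1]+45,p[0]-45:p[0]+45]
    c=max(cv2.findContours(mm,0,2)[0],key=cv2.contourArea);rr=cv2.boxPoints(cv2.minAreaRect(c))
    w=np.array([onz(f,*k,.014) for k in rr]);print('tray',w.mean(0).round(4),w[:,:2].round(3).tolist())
print('beaker',onz(a,193,237,0).round(3),'flask',onz(a,469,268,0.01).round(3))
v=P['capR']-P['capL'];print(np.linalg.norm(v[:2]),'yaw',np.arctan2(v[0],-v[1]))
E
python3 m.py
```

```text
capL [0.6162 0.2952 0.2206] [(array([264.6, 182.6]), array([260, 178,  10,  10,  80], dtype=int32)), (array([298.2, 154.4]), array([295, 151,   8,   8,  51], dtype=int32))]
capR [0.5721 0.0919 0.2212] [(array([326.3, 221. ]), array([322, 216,  10,  11,  86], dtype=int32)), (array([316.1, 211.5]), array([312, 207,   9,  10,  75], dtype=int32))]
ball [0.4879 0.263  0.1088] [(array([258.7, 243.9]), array([251, 240,  13,  11,  78], dtype=int32)), (array([261. , 206.9]), array([258, 203,   7,   8,  46], dtype=int32))]
tray [ 0.511  -0.2124  0.014 ] [[0.442, -0.151], [0.573, -0.143], [0.579, -0.276], [0.45, -0.279]]
tray [ 0.5148 -0.2123  0.014 ] [[0.467, -0.07], [0.663, -0.163], [0.551, -0.35], [0.378, -0.267]]
beaker [0.474 0.492 0.   ] flask [ 0.699 -0.305  0.01 ]
0.20808192555972296 yaw -0.2136127488876826
```

```bash
cat > go.py <<'E'
# usage: go.py "x y z a" ... : shift/roll for each goal from the present pose; a = angle of tool y from world y toward +x
import sys
from h import *
from scipy.spatial.transform import Rotation as R
o=r.get_obs();M=R.from_rotvec(o['orientation']).as_matrix();p=o['tcp_pos']
a0=np.arctan2(M[0,1],M[1,1])
print('t',o['clock'],'p',p.round(4),'a',a0.round(3),'tilt',M[:,2].round(3),'F',np.round(o['contact_force'],1),'w',round(o['grip_width'],4))
for g in sys.argv[1:]:
    x,y,z,a=map(float,g.split());d=(a-a0+np.pi/2)%np.pi-np.pi/2
    print((100*M.T@(np.array([x,y,z])-p)).round(1).tolist(),round(d,2))
E
python3 go.py ".486 .260 .245 .214"
```

```text
t 0.2 p [0.2121 0.6405 0.2447] a 0.32 tilt [-0.    -0.001 -1.   ] F [-0.2  1.3  0.2] w 0.0855
[-38.0, -27.5, 0.0] -0.11
```

apply_moves([
  [[-3,-2.2,0],0],
  [[-38,-27.5,0],-0.11],
  [[-38,-27.5,0],-0.11],
  [[-38,-27.5,0],-0.11],
  [[-38,-27.5,0],-0.11],
  [[-38,-27.5,0],-0.11],
  [[-38,-27.5,0],-0.11],
  [[-38,-27.5,0],-0.11],
  [[-38,-27.5,0],-0.11],
  [[-38,-27.5,0],-0.11],
], claw=0.62)

```text
clock: 1.03
tcp_pos: [0.454, 0.3045, 0.2454]
orientation: [0.329, 3.124, 0.0]
contact_force: [0.9, 0.9, 0.4]
grip_width: 0.0531
```

```bash
python3 go.py ".486 .260 .20 .214" ".486 .260 .12 .214"; python3 -c "
from h import *;print(r.get_obs()['joints'].round(2))"
```

```text
t 1.0333 p [0.454  0.3045 0.2454] a 0.21 tilt [ 0.  0. -1.] F [0.9 0.9 0.4] w 0.0531
[-4.1, -3.7, 4.5] 0.0
[-4.1, -3.7, 12.5] 0.0
[-0.82  0.27  0.14  1.87 -0.04  1.01  0.7 ]
```

apply_moves([
  [[0,0,0],0],
  [[0,0,0],0],
  [[0,0,0],0],
])

```text
clock: 1.28
tcp_pos: [0.453, 0.3066, 0.2452]
orientation: [-0.33, -3.124, -0.001]
contact_force: [-0.1, 0.7, 0.4]
grip_width: 0.0527
```

```bash
cat > w.py <<'E'
import sys
from h import *
f=grab('wrist',sys.argv[1])
for n,p in(('ball',(.486,.260,.117)),):print(n,np.round(proj(f,p),0))
E
python3 go.py ".486 .260 .20 .214" ".486 .260 .12 .214"; python3 w.py w1.png
```

```text
t 1.2833 p [0.453  0.3066 0.2452] a 0.21 tilt [-0.  0. -1.] F [-0.1  0.7  0.4] w 0.0527
[-4.2, -3.9, 4.5] 0.0
[-4.2, -3.9, 12.5] 0.0
ball [271. 289.]
```

View pics/w1.png

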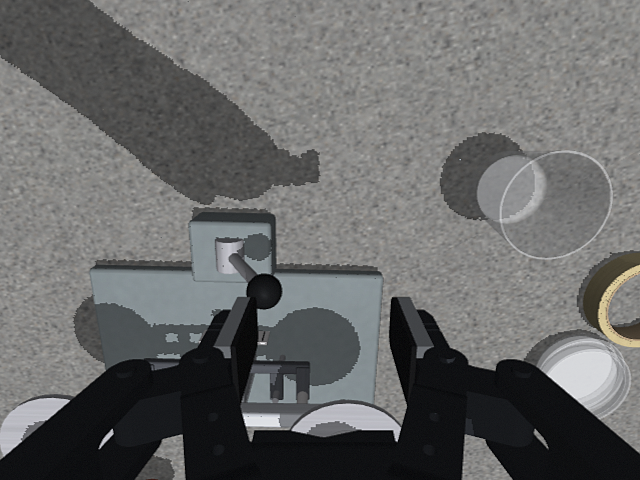

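The wrist view shows the ball at (264,292), about 3 mm from the prediction, between the fingers' y-lines after a 4 cm shift. I'll move over it and descend straddling.

apply_moves([
  [[-2,-2,2],0],
  [[-4.2,-4.1,4],0],
  [[-4.2,-4.1,4.5],0],
  [[-4.2,-4.1,7.5],0],
  [[-4.2,-4.1,10.5],0],
  [[-4.2,-4.1,12.5],0],
  [[-4.2,-4.1,12.5],0],
  [[-4.2,-4.1,12.5],0],
])

```text
clock: 2.0
tcp_pos: [0.4845, 0.2586, 0.1196]
orientation: [-0.325, -3.123, 0.002]
contact_force: [-0.1, -0.5, 0.9]
grip_width: 0.053
```

```bash
python3 go.py ".486 .258 .12 .214"; python3 w.py w2.png
```

```text
t 2.0 p [0.4845 0.2586 0.1196] a 0.208 tilt [-0.002 -0.001 -1.   ] F [-0.1 -0.5  0.9] w 0.053
[-0.2, -0.0, -0.0] 0.01
ball [329. 330.]
```

View pics/w2.png

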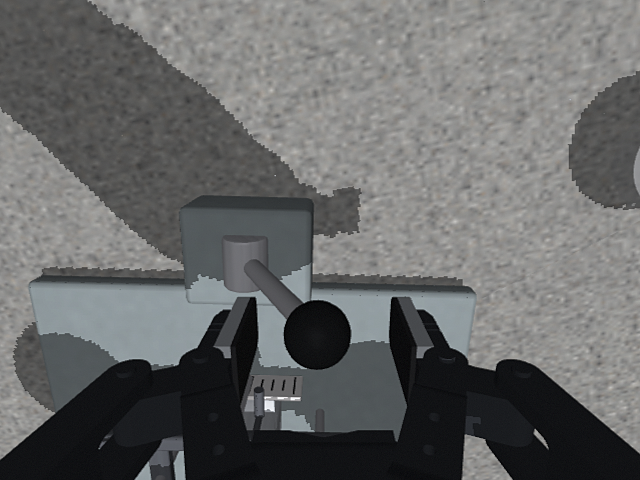

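The ball at (317,335) sits midway between the pads. I'll push it to the right about 84 mm, plus the gap.

apply_moves([
  [[0,-1,0],0],
  [[0,-2,0],0],
  [[0,-3,-0.3],0],
  [[0,-4,-0.3],0],
  [[0,-5,-0.5],0],
  [[0,-6,-0.5],0],
  [[0,-7,-0.5],0],
  [[0,-8,-0.2],0],
  [[0,-9,0],0],
  [[0,-9,0],0],
])

```text
clock: 2.88
tcp_pos: [0.4659, 0.1663, 0.1194]
orientation: [-0.333, -3.122, 0.004]
contact_force: [0.1, -0.9, -0.1]
grip_width: 0.053
```

apply_moves([
  [[0,-0.3,0],0],
  [[0,-0.5,0],0],
  [[0,-0.7,0],0],
  [[0,-0.7,0],0],
])

```text
clock: 3.22
tcp_pos: [0.4653, 0.1627, 0.1201]
orientation: [-0.328, -3.124, 0.0]
contact_force: [0.6, 1.3, -0.2]
grip_width: 0.0529
```

```bash
python3 go.py ".468 .178 .12 .214"; python3 w.py w3.png
```

```text
t 3.2167 p [0.4653 0.1627 0.1201] a 0.209 tilt [-0. -0. -1.] F [ 0.6  1.3 -0.2] w 0.0529
[0.1, 1.6, 0.0] 0.0
ball [581. 327.]
```

View pics/w3.png

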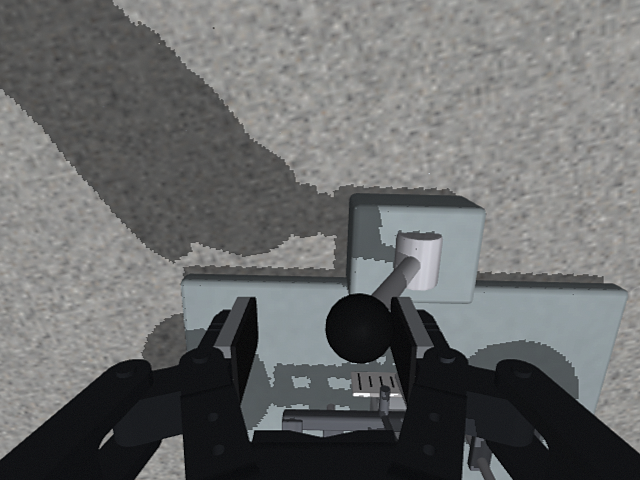

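The ball is at (360,328), close against the left pad, with the lever leaning well right. I'll push on until the force shows the stop.

apply_moves([
  [[0,-0.2,0],0],
  [[0,-0.4,0],0],
  [[0,-0.4,0],0],
])

```text
clock: 3.52
tcp_pos: [0.4649, 0.1598, 0.1204]
orientation: [0.328, 3.124, 0.002]
contact_force: [1.5, 4.1, -2.7]
grip_width: 0.0528
```

apply_moves([
  [[0,-0.2,0],0],
  [[0,-0.4,0],0],
  [[0,-0.4,0],0],
])

```text
clock: 3.77
tcp_pos: [0.4648, 0.1592, 0.1204]
orientation: [0.324, 3.122, 0.009]
contact_force: [3.9, 13.3, -10.0]
grip_width: 0.0528
```

```bash
python3 go.py ".468 .178 .12 .214"; sed 's/blob(f\[.frame.\]/blob(f["frame"]/' m.py | head -8 > m2.py; sed -i "s/(260,244),(262,207)/(285,258),(262,226)/" m2.py; python3 m2.py
```

```text
t 3.7667 p [0.4648 0.1592 0.1204] a 0.207 tilt [ 0.003  0.005 -1.   ] F [  3.9  13.3 -10. ] w 0.0528
[0.1, 1.9, 0.1] 0.01  File "m2.py", line 8
    for f,p in((a,(417,313)),(b,(351,372))):
IndentationError: expected an indented block after 'for' statement on line 8
```

The force of 13 N shows the lever at its right stop. I'll back off a little, let the beam settle and measure the cap heights.

apply_moves([
  [[0,0.6,0],0],
  [[0,0.6,0],0],
  [[0,0.6,0],0],
  [[0,0.6,0],0],
  [[0,0.6,0],0],
  [[0,0.6,0],0],
])

```text
clock: 4.27
tcp_pos: [0.465, 0.1601, 0.1203]
orientation: [-0.33, -3.124, 0.001]
contact_force: [-0.1, 0.7, -0.5]
grip_width: 0.0529
```

```bash
head -7 m.py | sed "s/,('ball',(260,244),(262,207))//" > m2.py; python3 m2.py;python3 w.py w4.png; python3 -c "
import cv2;i=cv2.imread('pics/w4.png')[300:480,220:480];t=cv2.imread('pics/w3.png')
from h import *;s=grab('scene')['frame'][130:260,240:370];cv2.imwrite('pics/c4.png',np.hstack([cv2.resize(i,(433,300)),cv2.resize(s,(300,300))]))"
```

```text
capL [0.6195 0.2942 0.2057] [(array([266.2, 183.5]), array([264, 182,   6,   5,  13], dtype=int32)), (array([298.8, 159.5]), array([295, 156,   9,   8,  54], dtype=int32))]
capR [0.5722 0.0924 0.2386] [(array([326.1, 217.6]), array([322, 213,   9,  10,  80], dtype=int32)), (array([316. , 206.4]), array([312, 202,   9,  10,  76], dtype=int32))]
ball [588. 326.]
```

View pics/c4.png

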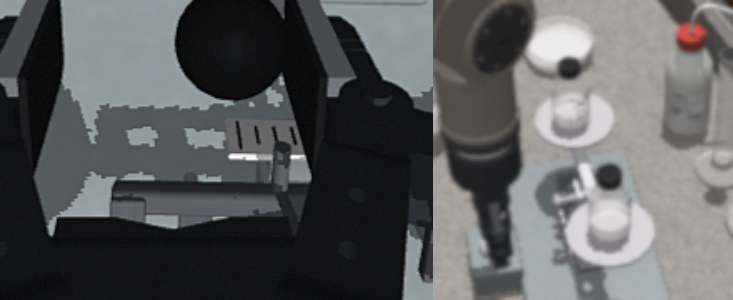

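Left cap dropped 15–16 mm (0.221→0.206) and the right rose 17 mm, so the left bottle is the heavier. The crop agrees: beam tipped, left pan down. Now I'll re-arrest gently.

apply_moves([
  [[0,1.5,0],0],
  [[0,2.5,0],0],
  [[0,3.2,-0.2],0],
  [[0,3.9,-0.3],0],
  [[0,4.6,-0.5],0],
  [[0,5.3,-0.5],0],
  [[0,6,-0.5],0],
  [[0,6.7,-0.5],0],
  [[0,7.4,-0.5],0],
  [[0,8.1,-0.4],0],
])

```text
clock: 5.3
tcp_pos: [0.4821, 0.2408, 0.1243]
orientation: [0.329, 3.124, 0.0]
contact_force: [0.1, -1.8, 0.5]
grip_width: 0.0527
```

apply_moves([
  [[0,0.6,0.1],0],
  [[0,1.2,0.2],0],
  [[0,1.8,0.3],0],
  [[0,2.3,0.4],0],
  [[0,2.6,0.4],0],
  [[0,2.6,0.4],0],
])

```text
clock: 5.8
tcp_pos: [0.4872, 0.2661, 0.1199]
orientation: [-0.328, -3.124, 0.0]
contact_force: [0.4, 0.6, -0.2]
grip_width: 0.0529
```

apply_moves([
  [[0,0.2,0],0],
  [[0,0.4,0],0],
  [[0,0.4,0],0],
])

```text
clock: 6.05
tcp_pos: [0.488, 0.2693, 0.1201]
orientation: [-0.329, -3.124, 0.0]
contact_force: [-1.4, -2.4, -1.2]
grip_width: 0.0528
```

```bash
python3 go.py ".486 .260 .12 .214";python3 m2.py
```

```text
t 6.05 p [0.488  0.2693 0.1201] a 0.21 tilt [-0.001 -0.    -1.   ] F [-1.4 -2.4 -1.2] w 0.0528
[0.0, -0.9, 0.0] 0.0
capL [0.6208 0.3091 0.2058] [(array([261.2, 183.2]), array([256, 174,  14,  19, 176], dtype=int32)), (array([298.3, 154.4]), array([295, 151,   8,   8,  49], dtype=int32))]
capR [0.5722 0.0921 0.2204] [(array([326.3, 221.1]), array([322, 216,  10,  11,  83], dtype=int32)), (array([316.2, 211.7]), array([312, 207,   9,  10,  72], dtype=int32))]
```

apply_moves([
  [[0,0.3,0],0],
  [[0,0.5,0],0],
  [[0,0.5,0],0],
])

```text
clock: 6.4
tcp_pos: [0.4884, 0.27, 0.1198]
orientation: [-0.332, -3.121, 0.01]
contact_force: [-3.5, -10.9, 4.5]
grip_width: 0.0531
```

apply_moves([
  [[0,0.3,0],0],
  [[0,0.3,0],0],
  [[0,0.3,0],0],
])

```text
clock: 6.65
tcp_pos: [0.4885, 0.2704, 0.1196]
orientation: [-0.335, -3.119, 0.015]
contact_force: [-4.6, -16.5, 8.2]
grip_width: 0.0531
```

The push met 16 N, so the lever is at its arrest stop. I'll back off, rise and open.

apply_moves([
  [[0,-1,0],0],
  [[0,-2.1,0],0],
  [[0,-2.1,0],0],
  [[0,-2.1,-3],0],
  [[0,-2.1,-7],0],
  [[0,-2.1,-11],0],
  [[0,-2.1,-15],0],
  [[0,-2.1,-17],0],
  [[0,-2.1,-17],0],
  [[0,-2.1,-17],0],
])

```text
clock: 7.48
tcp_pos: [0.4862, 0.2578, 0.2921]
orientation: [0.327, 3.121, 0.006]
contact_force: [0.0, 0.1, -0.2]
grip_width: 0.0531
```

```bash
python3 go.py ".616 .295 .29 .214" ".56 .28 .29 .214"; head -7 m.py > m3.py; python3 m3.py
```

```text
t 7.4833 p [0.4862 0.2578 0.2921] a 0.209 tilt [ 0.003  0.003 -1.   ] F [ 0.   0.1 -0.2] w 0.0531
[-11.9, 6.3, 0.3] 0.01
[-6.8, 3.7, 0.2] 0.01
capL [0.6213 0.3098 0.2053] [(array([261.1, 183. ]), array([256, 174,  14,  19, 167], dtype=int32)), (array([298.3, 154.4]), array([295, 151,   8,   8,  49], dtype=int32))]
capR [0.5722 0.0921 0.2204] [(array([326.3, 221.1]), array([322, 216,  10,  11,  83], dtype=int32)), (array([316.2, 211.7]), array([312, 207,   9,  10,  72], dtype=int32))]
ball [0.4923 0.2744 0.0973] [(array([256.3, 242.5]), array([251, 235,  13,  19, 191], dtype=int32)), (array([261. , 206.9]), array([258, 203,   7,   8,  46], dtype=int32))]
```

In the scene view the ball (261.0,206.9) and both caps are back at their starting pixels, so the beam is arrested. (The top view of the left cap and the ball is merged with the gripper.) I'll move above the left bottle.

apply_moves([
  [[-2,1,0],0],
  [[-5,2.6,0],0],
  [[-8,4.3,0],0],
  [[-10,5.3,0],0],
  [[-11.9,6.3,0.2],0],
  [[-11.9,6.3,0.2],0],
  [[-11.9,6.3,0.2],0],
  [[-11.9,6.3,0.2],0],
], claw=1)

```text
clock: 8.25
tcp_pos: [0.614, 0.2932, 0.2866]
orientation: [-0.328, -3.122, 0.003]
contact_force: [-0.3, 0.7, -0.3]
grip_width: 0.0849
```

```bash
python3 go.py ".616 .295 .18 .214"; python3 w.py w5.png; python3 -c "
from h import *;f=grab('wrist');print(proj(f,(.616,.295,.232)))"
```

```text
t 8.25 p [0.614  0.2932 0.2866] a 0.21 tilt [-0.003 -0.001 -1.   ] F [-0.3  0.7 -0.3] w 0.0849
[-0.2, 0.2, 10.7] 0.0
ball [241.  57.]
(np.float64(328.6852951210793), np.float64(277.8311263904465))
```

View pics/w5.png

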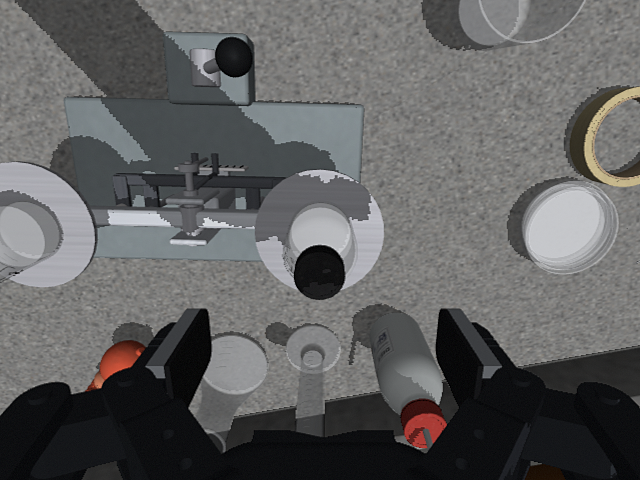

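Cap top at (319,271) is about 2 mm from mid-grip in y. A tall red-capped wash bottle stands behind at (400,370), so I'll check its clearance first.

```bash
python3 - <<'E'
from h import *
a=grab('top');b=grab('scene')
print(tri((a,b),[(281,144),(351,147)]),tri((a,b),[(311,147),(370,154)]),'flask top',tri((a,b),[(343,172),(386,196)]))
E
```

```text
[0.80000867 0.33987044 0.14349006] [0.7963642  0.23635448 0.19600009] flask top [0.79376461 0.13418787 0.13095571]
```

Those stand 0.18 m behind, so they are clear. Descending.

apply_moves([
  [[0,-0.1,2],0],
  [[0,-0.1,4],0],
  [[0,-0.1,6],0],
  [[0,-0.1,8],0],
  [[0,-0.1,9.5],0],
  [[0,-0.1,10.6],0],
  [[0,-0.1,10.6],0],
  [[0,-0.1,10.6],0],
])

```text
clock: 9.12
tcp_pos: [0.6146, 0.2924, 0.1825]
orientation: [-0.329, -3.124, 0.0]
contact_force: [0.6, -0.2, 0.3]
grip_width: 0.0856
```

```bash
python3 go.py ".616 .295 .18 .214"; python3 w.py w6.png
```

```text
t 9.1167 p [0.6146 0.2924 0.1825] a 0.21 tilt [-0. -0. -1.] F [ 0.6 -0.2  0.3] w 0.0856
[-0.1, 0.3, 0.2] 0.0
ball [195.  20.]
```

View pics/w6.png

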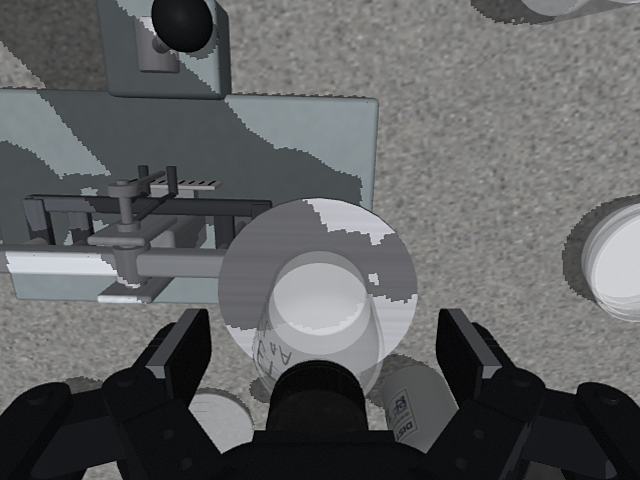

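The bottle (centre col 319) is between the pads (210–440) and clear of both. Closing on it.

apply_moves([
  [[0,-0.1,0.1],0],
  [[0,-0.1,0.2],0],
  [[0,-0.1,0.2],0],
  [[0,-0.1,0.2],0],
  [[0,-0.1,0.2],0],
  [[0,-0.1,0.2],0],
  [[0,-0.1,0.2],0],
  [[0,-0.1,0.2],0],
], claw=0, grip_force=30)

```text
clock: 9.83
tcp_pos: [0.6149, 0.2914, 0.1807]
orientation: [0.329, 3.124, 0.0]
contact_force: [-1.1, -0.2, 3.7]
grip_width: 0.0447
```

apply_moves([
  [[0,0,-0.3],0],
  [[0,0,-1],0],
  [[0,0,-2],0],
  [[0,0,-3],0],
  [[0,0,-4],0],
  [[0,0,-5],0],
  [[0,0,-5],0],
  [[0,0,-5],0],
])

```text
clock: 10.5
tcp_pos: [0.6151, 0.2916, 0.2314]
orientation: [0.329, 3.123, 0.002]
contact_force: [0.2, -0.5, -2.9]
grip_width: 0.0447
```

```bash
python3 go.py ".47 .28 .25 .214" ".513 -.212 .25 .05"; python3 m3.py; python3 w.py w7.png
```

```text
t 10.5 p [0.6151 0.2916 0.2314] a 0.21 tilt [ 0.002  0.001 -1.   ] F [ 0.2 -0.5 -2.9] w 0.0447
[13.9, -4.2, -1.9] 0.0
[-0.5, -51.4, -1.9] -0.16
capL [0.6225 0.2981 0.2214] [(array([264.4, 181.2]), array([256, 174,  19,  19, 270], dtype=int32)), (array([300.7, 152. ]), array([296, 146,  11,  16, 118], dtype=int32))]
capR [0.5715 0.0914 0.2214] [(array([326.4, 221.2]), array([322, 216,  10,  11,  84], dtype=int32)), (array([316. , 211.7]), array([312, 207,   9,  10,  75], dtype=int32))]
ball [0.4881 0.267  0.1037] [(array([257.6, 244.6]), array([251, 240,  13,  14,  89], dtype=int32)), (array([261. , 206.9]), array([258, 203,   7,   8,  46], dtype=int32))]
ball [223.  40.]
```

View pics/w7.png

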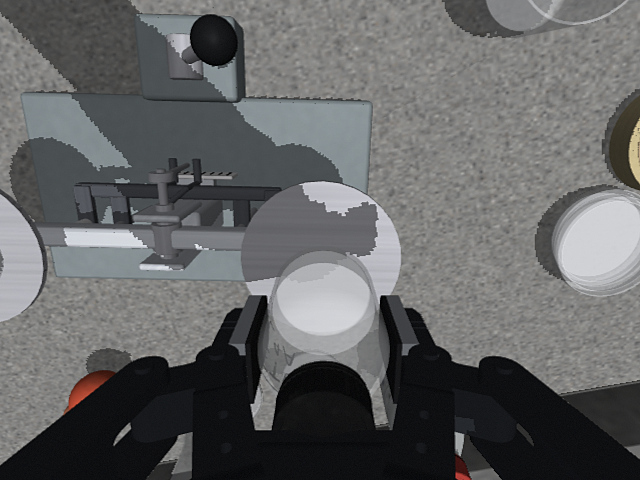

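The bottle is held (44.7 mm opening, 2.9 N load) and upright, with the pan empty below. I'll raise it and carry it round in front of the other bottle to the tray.

apply_moves([
  [[0,0,-1],0],
  [[0,0,-2.5],0],
  [[0,0,-4],0],
  [[0,0,-5.5],0],
  [[0.5,-1,-7],0],
  [[1.3,-3,-8],0],
  [[2.1,-5.5,-8],0],
  [[2.9,-8,-8],0],
  [[3.7,-10.5,-8],0],
  [[4.5,-13,-8],-0.02],
])

```text
clock: 11.48
tcp_pos: [0.5428, 0.1725, 0.3107]
orientation: [0.298, 3.127, 0.0]
contact_force: [-0.0, -0.1, -1.8]
grip_width: 0.0447
```

```bash
python3 go.py ".50 .05 .31 .1" ".513 -.212 .31 .05"
```

```text
t 11.4833 p [0.5428 0.1725 0.3107] a 0.19 tilt [ 0. -0. -1.] F [-0.  -0.1 -1.8] w 0.0447
[1.9, -12.8, 0.1] -0.09
[-4.3, -38.3, 0.1] -0.14
```

apply_moves([
  [[0.4,-2.5,0],-0.02],
  [[0.8,-5,0],-0.04],
  [[1.2,-7.5,0],-0.06],
  [[1.6,-10,0],-0.08],
  [[1.8,-12.8,0],-0.09],
  [[1.2,-15.5,0],-0.1],
  [[0.6,-18,0],-0.11],
  [[0,-20.5,0],-0.12],
  [[-0.6,-23,0],-0.12],
  [[-1.2,-25.5,0],-0.12],
])

```text
clock: 12.32
tcp_pos: [0.507, -0.0804, 0.3109]
orientation: [0.11, 3.139, 0.0]
contact_force: [0.1, -1.0, -1.8]
grip_width: 0.0443
```

apply_moves([
  [[-0.6,-2.5,0],0],
  [[-1.2,-5,0],0],
  [[-1.8,-7.5,0],0],
  [[-2.4,-10,1],0],
  [[-2.8,-12,3],0],
  [[-2.8,-12,5],0],
  [[-2.8,-12,7],0],
  [[-2.8,-12,9],0],
  [[-2.8,-12,9],0],
  [[-2.8,-12,9],0],
])

```text
clock: 13.15
tcp_pos: [0.5263, -0.2005, 0.2201]
orientation: [-0.11, -3.138, -0.0]
contact_force: [0.1, -0.5, -1.3]
grip_width: 0.0448
```

```bash
python3 go.py ".513 -.212 .06 .06" ".513 -.212 .042 .06"; python3 w.py w8.png; python3 -c "
from h import *;f=grab('wrist')
for x,y in((-.065,-.065),(.065,-.065),(.065,.065),(-.065,.065)):print(np.round(proj(f,(.513+x,-.212+y,.014))))"
```

```text
t 13.15 p [ 0.5263 -0.2005  0.2201] a 0.07 tilt [-0.002  0.    -1.   ] F [ 0.1 -0.5 -1.3] w 0.0448
[1.2, -1.2, 16.0] -0.01
[1.2, -1.2, 17.8] -0.01
ball [1114.  128.]
[226. 122.]
[246. 267.]
[386. 258.]
[382. 110.]
```

View pics/w8.png

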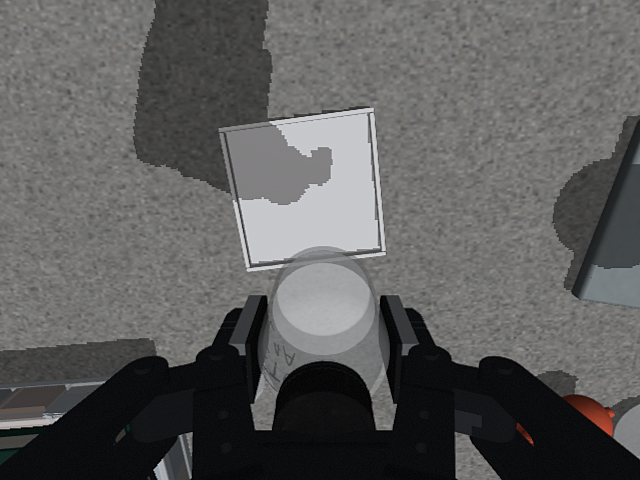

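Tray corners (220,130), (248,268), (384,253) and (373,110) match the prediction to within a few pixels. Lowering.

apply_moves([
  [[0.6,-0.6,2],0],
  [[1.2,-1.2,4.5],0],
  [[1.2,-1.2,7],0],
  [[1.2,-1.2,9.5],0],
  [[1.2,-1.2,12],0],
  [[1.2,-1.2,14],0],
  [[1.2,-1.2,16],0],
  [[1.2,-1.2,17],0],
  [[1.2,-1.2,17.5],0],
  [[1.2,-1.2,17.5],0],
])

```text
clock: 14.08
tcp_pos: [0.5145, -0.2119, 0.0455]
orientation: [0.109, 3.139, 0.0]
contact_force: [-0.0, 0.6, -1.8]
grip_width: 0.0444
```

apply_moves([
  [[0,0,0.1],0],
  [[0,0,0.3],0],
  [[0,0,0.4],0],
  [[0,0,0.4],0],
])

```text
clock: 14.42
tcp_pos: [0.5143, -0.2119, 0.0418]
orientation: [0.109, 3.139, -0.0]
contact_force: [-0.7, 0.2, -2.3]
grip_width: 0.0449
```

apply_moves([
  [[0,0,0.1],0],
  [[0,0,0.2],0],
  [[0,0,0.2],0],
])

```text
clock: 14.67
tcp_pos: [0.5143, -0.2119, 0.0404]
orientation: [0.11, 3.139, 0.001]
contact_force: [-3.8, 2.2, 10.0]
grip_width: 0.0448
```

It's down (+10 N). I'll release, then rise.

apply_moves([
  [[0,0,-0.1],0],
  [[0,0,-0.1],0],
  [[0,0,-0.1],0],
  [[0,0,-0.1],0],
  [[0,0,-0.1],0],
  [[0,0,-0.1],0],
  [[0,0,-0.1],0],
  [[0,0,-0.1],0],
], claw=1)

```text
clock: 15.33
tcp_pos: [0.5139, -0.2118, 0.0402]
orientation: [-0.11, -3.14, -0.0]
contact_force: [-0.9, 0.0, 0.2]
grip_width: 0.0853
```

apply_moves([
  [[0,0,-1],0],
  [[0,0,-3],0],
  [[0,0,-5],0],
  [[0,0,-8],0],
  [[0,0,-11],0],
  [[0,0,-14],0],
  [[0,0,-17],0],
  [[0,0,-20],0],
  [[0,0,-22],0],
  [[0,0,-22],0],
])

```text
clock: 16.17
tcp_pos: [0.516, -0.213, 0.2657]
orientation: [0.11, 3.131, -0.002]
contact_force: [-0.4, -1.0, 1.0]
grip_width: 0.0852
```

```bash
python3 m3.py; python3 go.py; python3 -c "
from h import *
s=grab('scene')['frame'][130:430,200:500];w=grab('wrist')['frame']
cv2.imwrite('pics/f.png',np.hstack([cv2.resize(s,(400,400)),cv2.resize(w,(400,300))[:0].reshape(0,400,3) if 0 else cv2.copyMakeBorder(cv2.resize(w,(400,300)),0,100,0,0,0)]))"
```

```text
t 16.2667 p [ 0.5141 -0.2119  0.2614] a 0.07 tilt [ 0.002 -0.    -1.   ] F [-0.5  0.1 -0.2] w 0.0852Traceback (most recent call last):
  File "m3.py", line 6, in <module>
    P[n]=tri((a,b),[x[0] for x in q])
                    ~^^^
TypeError: 'NoneType' object is not subscriptable
```

View pics/f.png

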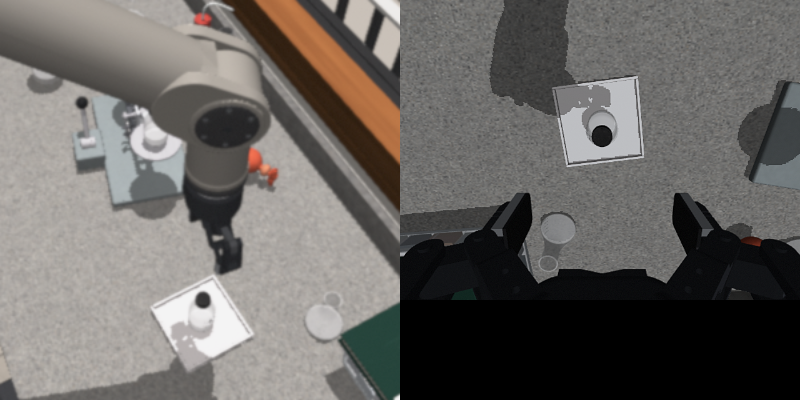

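The bottle stands upright in the middle of the tray, the flask is undisturbed, and the gripper is clear. The cap-left failure is expected, as that bottle has moved. One last numeric check of the lever, right bottle and beam, then I'll hand in.

```bash
python3 - <<'E'
from h import *
a=grab('top');b=grab('scene')
for n,f,p in(('ball top',a,(259,244)),('ball scene',b,(261,207)),('capR top',a,(326,221)),('capR scene',b,(316,211))):
    x=blob(f['frame'].max(2)<60,*p,9);print(n,x and (x[0].round(1),x[1]))
print(r.hand_in())
E
```

```text
ball top (array([260. , 246.6]), array([250, 241,  19,  13,  40], dtype=int32))
ball scene (array([261.1, 206.8]), array([258, 204,   7,   7,  42], dtype=int32))
capR top (array([326.3, 221.1]), array([322, 216,  10,  11,  83], dtype=int32))
capR scene None
the job is handed in; nothing more can be done
None
```

The heavier bottle, the left one, now stands upright in the middle of the tray. The lighter one is on its right pan with the beam arrested, and I handed the job in at about 16 s of the 72 s allowed.

- **Weighing:** I pushed the lever to its right stop (13 N felt). The left cap dropped about 15 mm and the right cap rose about 17 mm. I then pushed the lever back to its arrest stop (16 N) with both bottles still on their pans. In the scene view, the ball and both caps were back at their starting pixels.
- **Move:** I lifted the left bottle, carried it round in front of the right-hand one and lowered it into the tray until it touched down. I then released it and rose clear.
- **Last checks:** The lever ball in the scene view and the right cap in the top view are at their starting pixels. The final picture shows the flask unmoved and the bottle upright in the tray.
- **Checks that failed or disagreed:**
  - The arm hid the right cap in the scene view.
  - The ball's blob in the top view was distorted (2–3 px off).
  - The tell-tale was only seen in passing and not measured.
  - The beaker was not measured again, though the arm never went near it.

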